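# Stand the plywood tree in the slot of the display stand

### The job

The plywood fir tree is leaning back on the rest bar of the wooden display stand: stand it up against the blue backboard and slide it along the channel until its foot drops into the slot, so that it stands upright, fully down and still. Be gentle with it (feel for the slot, do not squeeze or ram it, do not let it fall over) and leave the things round about where they are.

Things in the scene. Friction and masses are not known exactly. Their poses are not given: they have to be found in the camera images.
- stand: wooden display stand screwed to the table. Origin on the table surface; own z up, own x away from the robot, own y along its length (spans y -290 to +230 mm; numbers here and below are mm in this frame). A blue backboard (x -50 to -40, up to z 105) runs along its robot side, a foot board (top z 12) reaches to x 70, a red end block (top z 105, x -50 to 10) closes the channel at y -240.
- channel (a point): point at x -32.5, y 0, z 30 of the stand: middle of the channel between backboard and lip block (x -25 to 10), 15 mm wide (x -40 to -25); its dark floor, the ledge, is at z 30. The lip's top is at z 35 where y is over 45 (where the tree starts), but z 46 where y is under 20, with a flared mouth between. One slot, 108 mm long, channel-wide, 15 mm deep (floor z 15), is sunk in the ledge.
- slot_range (a point): stand's x -32.5, y -90, z 15: middle of the range in which the slot's centre may lie, y -50 to -130; the slot is not measured. The tree, slid upright to -y, first dips its leading end into the slot (may give a passing bump: push on), then drops in whole; pushed on up to 8 mm it stops dead on the slot's end wall: the push force rises past 4 N (under 2 N while sliding).
- rest (a point): middle of the steel rest bar on which the tree leans: 8 mm thick, along the stand's y from 45 to 225, at x 16, z 75, with a post at each end down to the foot board; fixed to the stand
- tree: flat plywood fir tree, 130 mm tall, 12 mm thick, 0.1 to 0.2 kg; its foot, a flat terracotta planter 100 mm long (own y), 48 tall. Above it at most 78 wide, 44 at 75 up, 24 at 100. Origin: centre of the foot's underside; own z up the tree, own x through its thickness. Starts with its foot in the channel at y 110 to 150, leaning 42 degrees to +x, loose. Pushed up to the backboard it stands by itself on its flat foot.
- tree_mid (a point): centre of the tree, 65 mm up from the underside of its foot, half-way through its thickness
- snowman: small white turned-wood snowman, 38 mm across, 62 mm tall, standing on the stand's foot board; origin under its foot. Not part of the job.
- glue: yellow glue bottle with red cap, 48 mm across, 120 mm tall; origin under its base. Not part of the job.
- tub: white plastic tub, 110 mm across, 55 mm tall; origin under its base. Not part of the job.
- beads: red jar of beads, 64 mm across, 60 mm tall; origin under its base. Not part of the job.
- block: flat wooden block 90 x 60 x 20 mm; origin under its centre. Not part of the job.
Mind the look-alikes: they are no part of the job. Of the things that look like the tree, the largest one is meant.

How it is judged:
On the way:
1. the tree is stood upright, its foot not yet in the slot (angle between tree's own z axis and vertical below 0.12 rad and z of tree in the frame of stand above 0.024 m), for 0.2 s.
At the end, for the whole second after the job is handed in: The tree stands in the slot: the underside of its foot is within 4 mm of the slot's floor height (z 15 mm of the stand) and between the channel's walls, upright within 0.1 rad, at rest and released (z of tree in the frame of stand between 0.011 and 0.019 m and x of tree in the frame of stand between -0.038 and -0.027 m and y of tree in the frame of stand between -0.2 and 0 m and angle between tree's own z axis and vertical below 0.1 rad and linear speed of tree below 0.01 m/s and angular speed of tree below 0.1 rad/s); the robot touches nothing.
It fails at once if the tree is pushed or squeezed by the fingers with more than 70 N (contact force between the fingers and tree above 70 N).
It fails at once if the tree falls over (leans more than 0.95 rad) (angle between tree's own z axis and vertical above 0.95 rad).
It fails at once if a bystander is moved more than 30 mm (distance of any of snowman, glue, tub, beads, block from where it was at the start of the episode above 0.03 m).
It also fails if it takes over 61 s, if anything falls off the work surface, if the arm or the gripper's body presses on something with over 40 N, if the wrist force passes 120 N, or if a joint passes its speed limit or range.

### The arm

A 6-joint arm with a two-finger parallel gripper is mounted at the origin on the work surface. World frame = base frame: x ahead of the robot, y to its left, z up, the work surface at z = 0. Lengths are in m, angles in rad, forces in N, time in s.
With the tool pointing down it reaches from about 0.3 to 0.875 m from the base axis. Payload 4.2 kg.
Tool frame: the origin (TCP) lies at the very end of the fingers, on their centre line; the grasp point (between the pads) lies 19 mm behind it; y points along the fingers, z is the direction in which the jaws open and shut, and the axes are right-handed (so a half turn about y gives the same grasp; the last joint's range is limited). The gripper opens to 85 mm and grips with 20 to 120 N. Pads are 22 mm wide; open, the fingers measure 114 mm over their backs; the gripper's body (76 mm by 85 mm) begins 54 mm behind the grasp point. The pads swing forward as they close: fully open they stand 13 mm farther back than shut.
Start: joints at [1.33, 0.32, 1.565, -0, 1.257, -0.02], TCP at [0.126, 0.561, 0.231] pointing down, gripper open.
Joint ranges: [-3.11, 3.11], [-0.84, 2.01], [0.21, 2.61], [-1.34, 4.49], [0.05, 2.63], [-2.56, 2.56]. Speed limits (rad/s): [2.57, 2.57, 3.14, 3.14, 3.14, 3.14].

### API

Orientations are given as a unit quaternion [w, x, y, z].
In Python, from station import monitor, imaging, finish_job gives the robot as it stands.
- The arm moves only by the tool move_arm, never from a script. Its argument "moves" is one flat list of numbers, 7 for each row, row after row: the finger opening in cm, from 0 to 8.54, then the shift along the tool's x, y, z in cm, then the turn, a rotation vector about the tool's x, y, z in rad. A call has 1 to 12 rows; each row is the pose to reach, as a shift and turn from the pose commanded when the call began, along the tool's axes at that moment; what a row does not reach only later rows make up. A row lasts 1/12 s, in which the tool goes at most 41.7 mm and 7.16 degrees, less where a joint would pass 70% of its speed; a pose out of reach is approached as far as the arm can. A call with a gripper value outside its range is refused whole. The fingers move at their own pace and stop on an object; "newtons" is the grip in N (left out, the last holds). Time passes only in rows, so rows that repeat a pose let the fingers close. It gives the time, the measured TCP pose, the force and the opening at its end, in the units of the state.
- monitor.get_state(): the state, without advancing time (a new reading comes with each control period).
- imaging.capture(name): name is "scene" or "side" or "wrist"; returns (picture, depth): 480x640x3 uint8, red, green, blue; 480x640 float32, m along the optical axis (not along the pixel's ray), 0 where there is no reading.
- imaging.camera_params(name): a dict with "mtx" (3x3 intrinsics, pixels), "R" (3x3) and "t" (3): a world point X has camera coordinates R X + t. Camera axes: x right, y down, z forward; pixel columns grow to the right and rows downward; lengths in m; the calibration is good to about 2 mm. A picture is of the moment at which its call begins: read the wrist's pose just before it. camera_params takes no time and is no camera call; for the wrist camera it gives the pose at the moment of the call.
- finish_job(): hands the job in, once; it reports no verdict.
The state is a dict: "t": time; "joint_positions": joint angles; "qvel": joint speeds; "joint_torque": joint torques, N m; "ee_pos": TCP position; "tool_rot": TCP orientation; "force": force on the tool from outside, world axes, zero at the start; "wrist_torque": the same for the moment, N m; "gripper_width": opening from 0.0 (shut) to 1.0 (fully open).
Only numpy, scipy, OpenCV 4.12 (cv2) and the standard library are available. Lean on these libraries where they do the work, as an engineer would, in place of code of your own. Each camera call takes 0.05 s, during which the arm holds its last target. There are 200 camera calls.

## Working session

There is one attempt and no reset: what is moved stays moved. The work goes in short steps, Python scripts to look and compute and a tool call to move; the robot and the scene stay as the last step left them, time stands still between calls to the robot, and variables do not carry over. Pictures are saved under pics/ and viewed, about 8 in all and at most 12, crops included, and the job is handed in when it is done.

Besides the shell and the picture viewer there is one more tool, called after "Emit:" as name(argument=value, ...), one argument or row to a line, values as JSON. move_arm: Moves the arm, as the interface text tells. Its arguments: {"type":"object","properties":{"moves":{"type":"array","items":{"type":"number"}},"newtons":{"type":"number"}},"required":["moves"]}

```bash
mkdir -p pics; cat > h.py <<'E'
import numpy as np, cv2
from station import monitor, imaging, finish_job
def cap(n,f=None):
    p=imaging.camera_params(n); a,d=imaging.capture(n)
    if f: cv2.imwrite('pics/'+f,a[:,:,::-1])
    return a,d,p
def pts(d,p):
    v,u=np.mgrid[:480,:640]; K=p['mtx']
    c=np.stack([(u-K[0][2])/K[0][0]*d,(v-K[1][2])/K[1][1]*d,d],-1)
    return (c-np.array(p['t']))@np.array(p['R'])
E
python3 - <<'E'
from h import *
a,d,p=cap('scene'); b,e,q=cap('side')
cv2.imwrite('pics/a.png',a[:,:,::-1]);cv2.imwrite('pics/b.png',b[:,:,::-1])
np.savez('s0.npz',a=a,d=d,b=b,e=e)
for x in(p,q): print(x['mtx'],x['R'],x['t'])
print(monitor.get_state())
E
```

```text
[[462.81322403   0.         326.38640954]
 [  0.         462.81322403 241.57544679]
 [  0.           0.           1.        ]] [[ 0.06060641  0.99815845 -0.00256543]
 [ 0.72969288 -0.04605908 -0.682222  ]
 [-0.68108381  0.03947506 -0.73114059]] [-0.02044951 -0.29118592  1.40686663]
[[585.74468102   0.         314.83763834]
 [  0.         585.74468102 240.07589675]
 [  0.           0.           1.        ]] [[-0.95292002 -0.30319385  0.00411316]
 [-0.15028742  0.46047593 -0.87485748]
 [ 0.2633574  -0.83428737 -0.48436296]] [0.46215461 0.14797131 1.32487715]
{'t': 0.1, 'joint_positions': array([ 1.32997589e+00,  3.20217426e-01,  1.56558554e+00, -5.05220476e-06,
        1.25738476e+00, -2.00087624e-02]), 'qvel': array([-4.94802768e-04, -4.03746311e-04, -3.99205078e-03,  2.17205279e-03,
       -9.68478170e-05, -2.13728121e-03]), 'joint_torque': array([ 1.05333143e-04, -4.16407907e+01, -2.34703088e+01, -6.98505437e-05,
        4.78786184e-03,  9.70587706e-06]), 'ee_pos': array([0.12583904, 0.56061391, 0.23056132]), 'tool_rot': array([-0.702242  ,  0.70336075, -0.07798129,  0.07783798]), 'force': array([-0.82614193,  0.20142304, -0.40335419]), 'wrist_torque': array([ 0.00325965, -0.02817974, -0.04065248]), 'gripper_width': 1.0006216558683727}
```

View pics/a.png

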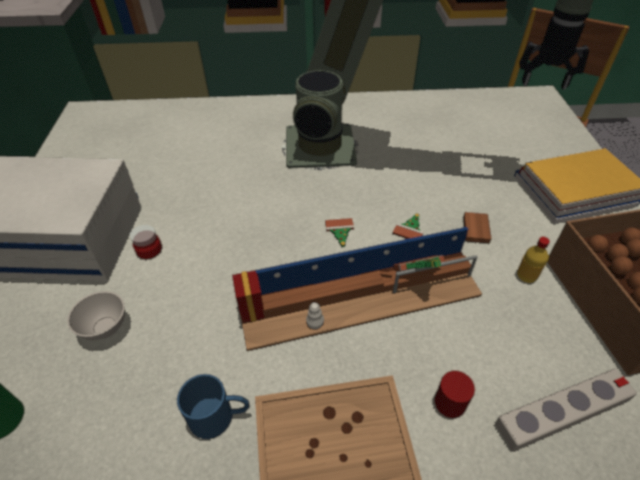

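View pics/b.png

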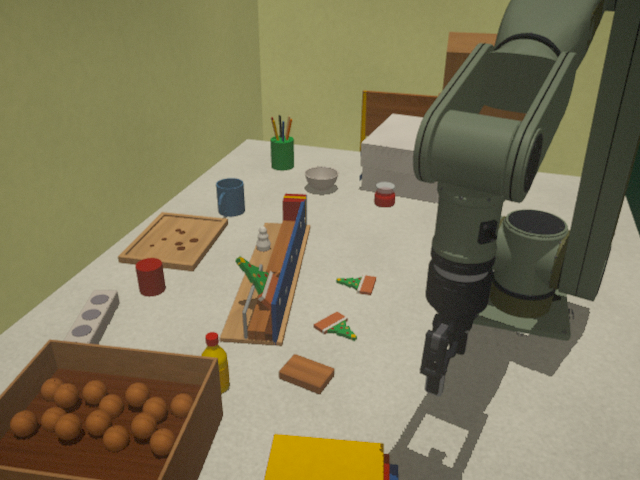

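Scene (robot at top, its left = image right): tree candidates are the leaning one in the stand at scene (425,266) / side (253,276), and flat look-alikes on the table at scene (340,232) and (411,227) / side (357,284) and (336,326). The one leaning on the bar is meant. I'll measure the stand and crop.

```bash
cat > m.py <<'E'
from h import *
z=np.load('s0.npz'); 
for n,a,d in(('scene',z['a'],z['d']),('side',z['b'],z['e'])):
    P=pts(d,imaging.camera_params(n)); h=cv2.cvtColor(a,cv2.COLOR_RGB2HSV)
    ok=(d>0)
    roi=np.zeros_like(ok)
    if n=='scene': roi[220:350,230:490]=1
    else: roi[190:340,225:315]=1
    H,S,V=[h[...,i].astype(int) for i in range(3)]
    masks=dict(blue=(H>100)&(H<130)&(S>120),green=(H>40)&(H<90)&(S>100),red=((H<4)|(H>174))&(S>180),
      white=(S<60)&(V>120)&(P[...,2]>.03))
    for k,m in masks.items():
        m=m&ok&roi; Q=P[m]
        if k=='blue':
            T=Q[Q[:,2]>.098]
            (vx,vy,x0,y0)=cv2.fitLine(T[:,:2].astype(np.float32),cv2.DIST_HUBER,0,.01,.01).ravel()
            s=np.sign(vy); y=np.array([vx,vy])*s
            t=(Q[:,:2]-[x0,y0])@y
            print(n,'top n',len(T),'yax',y,'pt',x0,y0,'ends',np.array([x0,y0])+y*np.percentile(t,.5),np.array([x0,y0])+y*np.percentile(t,99.5),'zmax',np.percentile(Q[:,2],[50,90,99]), 'len',np.ptp(np.percentile(t,[.5,99.5])))
        if len(Q): print(n,k,len(Q),Q.mean(0).round(3),np.percentile(Q,2,axis=0).round(3),np.percentile(Q,98,axis=0).round(3))
c=np.hstack([cv2.resize(z['a'][225:315,370:490],(480,360),interpolation=2),cv2.resize(z['b'][240:345,225:315],(308,360),interpolation=2)])
cv2.imwrite('pics/c.png',c[:,:,::-1])
E
python3 m.py
```

```text
scene top n 761 yax [-0.20199302  0.979387  ] pt 0.52401185 0.07499593 ends [ 0.57048457 -0.15033255] [0.47835356 0.29637552] zmax [0.07229646 0.10246414 0.10581122] len 0.45610986567843526
scene blue 4227 [0.528 0.06  0.073] [ 0.481 -0.145  0.035] [0.57  0.29  0.105]
scene green 372 [0.47  0.143 0.055] [0.347 0.018 0.005] [0.594 0.226 0.132]
scene red 623 [ 0.614 -0.171  0.084] [ 0.577 -0.196  0.025] [ 0.631 -0.149  0.106]
scene white 172 [0.6   0.022 0.072] [ 0.487 -0.131  0.031] [0.653 0.314 0.106]
side top n 287 yax [-0.20287967  0.9792037 ] pt 0.5127714 0.11702468 ends [ 0.56950744 -0.15681305] [0.47453744 0.30156195] zmax [0.10517988 0.10671849 0.10790956] len 0.46810995809082057
side blue 287 [0.513 0.117 0.105] [ 0.475 -0.139  0.102] [0.567 0.298 0.108]
side green 402 [0.557 0.205 0.095] [0.533 0.159 0.072] [0.591 0.229 0.13 ]
side red 35 [ 0.599 -0.158  0.104] [ 0.566 -0.199  0.094] [ 0.626 -0.043  0.108]
side white 366 [0.588 0.097 0.065] [ 0.524 -0.143  0.031] [0.65  0.307 0.111]
```

View pics/c.png

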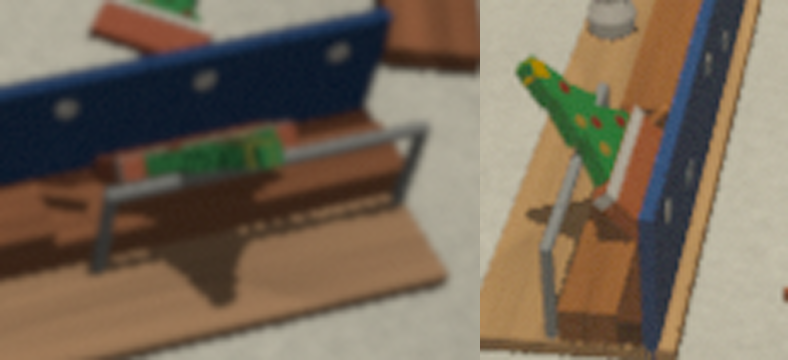

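The crop confirms it: a planter-footed tree lying over the bar, foot in the channel. Stand origin ≈ (0.5655, 0.0846), y-axis (-0.203, 0.979), tree at y ≈ 120.

```bash
cat >> h.py <<'E'
from scipy.spatial.transform import Rotation as Rn
Y=np.array([-.203,.979,0]);Y/=np.linalg.norm(Y);X=np.array([Y[1],-Y[0],0]);Zu=np.array([0,0,1.])
O=np.array([.5655,.0846,0])
def w2s(P): P=np.asarray(P)-O; return np.stack([P@X,P@Y,P@Zu],-1)*1000
def go(xs,ys,zs):
    s=monitor.get_state(); q=s['tool_rot']; R=Rn.from_quat([q[1],q[2],q[3],q[0]]).as_matrix()
    T=O+(xs*X+ys*Y+zs*Zu)/1000
    best=None
    for sg in(1,-1):
        zt=sg*Y; yt=-Zu; Rt=np.stack([np.cross(yt,zt),yt,zt],1)
        rv=Rn.from_matrix(R.T@Rt).as_rotvec()
        if best is None or np.linalg.norm(rv)<np.linalg.norm(best): best=rv
    print('shift cm',(R.T@(T-s['ee_pos'])*100).round(2),'rotvec',best.round(3),'at stand',w2s(s['ee_pos']).round(1),'F',(s['force']@np.stack([X,Y,Zu],1)).round(2),'t',s['t'],'tool axes in stand',(np.stack([X,Y,Zu])@R).round(2).tolist())
E
python3 - <<'E'
from h import *
go(85,120,190)
z=np.load('s0.npz')
P=pts(z['e'],imaging.camera_params('side'));h=cv2.cvtColor(z['b'],cv2.COLOR_RGB2HSV)
m=(h[...,0]>40)&(h[...,0]<90)&(h[...,1]>100);m[:240]=0;m[300:]=0;m[:,:225]=0;m[:,280:]=0
S=w2s(P[m]); print(len(S),np.percentile(S,[2,50,98],axis=0).round(0)); print(S[S[:,2]>115].mean(0))
m=(h[...,1]<60)&(h[...,2]>120);m[:210]=0;m[255:]=0;m[:,:250]=0;m[:,275:]=0
S=w2s(P[m]);S=S[S[:,2]>30];print('snowman',S.mean(0))
E
```

```text
shift cm [ 56.12   4.09 -22.37] rotvec [ 0.002 -0.425 -0.   ] at stand [-333.9  555.4  230.6] F [-0.77  0.36 -0.4 ] t 0.1 tool axes in stand [[0.91, -0.0, 0.41], [-0.41, -0.0, 0.91], [-0.0, -1.0, -0.0]]
405 [[ -6.  73.  72.]
 [ 14. 123.  95.]
 [ 48. 148. 130.]]
[ 27.61766627 166.33407433 151.09547699]
snowman [ 39.88337111 -99.66068477  67.1565984 ]
```

Emit:
move_arm(
  moves=[0, 56, 0, -22.4, 0, -0.425, 0, 0, 56, 0, -22.4, 0, -0.425, 0, 0, 56, 0, -22.4, 0, -0.425, 0, 0, 56, 0, -22.4, 0, -0.425, 0, 0, 56, 0, -22.4, 0, -0.425, 0, 0, 56, 0, -22.4, 0, -0.425, 0, 0, 56, 0, -22.4, 0, -0.425, 0, 0, 56, 0, -22.4, 0, -0.425, 0, 0, 56, 0, -22.4, 0, -0.425, 0, 0, 56, 0, -22.4, 0, -0.425, 0, 0, 56, 0, -22.4, 0, -0.425, 0, 0, 56, 0, -22.4, 0, -0.425, 0],
)

```text
t: 1.1
ee_pos: [0.5323, 0.2816, 0.2309]
tool_rot: [-0.703, 0.703, 0.072, -0.072]
force: [0.7, 0.0, -0.1]
gripper_width: -0.002
```

```bash
python3 -c "
from h import *
go(85,115,100)"
```

```text
shift cm [ 7.77 13.09 -8.46] rotvec [-0.    -0.001 -0.001] at stand [  7.4 199.6 230.9] F [ 0.73 -0.14 -0.13] t 1.1 tool axes in stand [[1.0, -0.0, 0.0], [-0.0, 0.0, 1.0], [-0.0, -1.0, 0.0]]
```

Emit:
move_arm(
  moves=[0, 7.8, 0, -8.5, 0, 0, 0, 0, 7.8, 0, -8.5, 0, 0, 0, 0, 7.8, 0, -8.5, 0, 0, 0, 0, 7.8, 0, -8.5, 0, 0, 0, 0, 7.8, 6, -8.5, 0, 0, 0, 0, 7.8, 13, -8.5, 0, 0, 0, 0, 7.8, 13, -8.5, 0, 0, 0, 0, 7.8, 13, -8.5, 0, 0, 0, 0, 7.8, 13, -8.5, 0, 0, 0, 0, 7.8, 13, -8.5, 0, 0, 0],
)

```text
t: 1.93
ee_pos: [0.6255, 0.2165, 0.1029]
tool_rot: [0.704, -0.703, -0.073, 0.071]
force: [0.6, 0.4, 0.3]
gripper_width: -0.003
```

```bash
python3 -c "
from h import *
go(-5,115,100)
a,d,p=cap('side'); b,e,q=cap('scene')
c=np.hstack([cv2.resize(a[180:360,200:360],(400,450)),cv2.resize(b[200:340,350:490],(400,400))[:450] if 0 else cv2.resize(b[190:350,350:490],(394,450))])
cv2.imwrite('pics/d.png',c[:,:,::-1])"
```

```text
shift cm [-9.05  0.27 -0.2 ] rotvec [-0.     0.     0.002] at stand [ 85.5 117.  102.9] F [0.63 0.27 0.28] t 1.9333 tool axes in stand [[1.0, 0.0, -0.0], [0.0, 0.0, 1.0], [0.0, -1.0, 0.0]]
```

View pics/d.png

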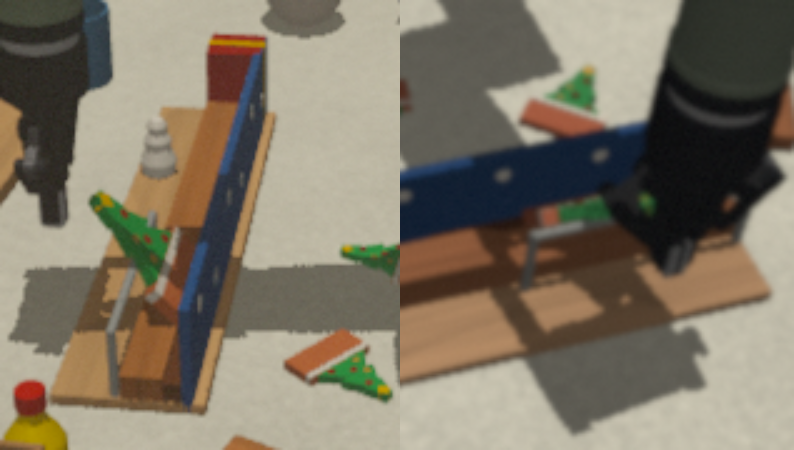

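```bash
python3 -c "
from h import *
z=np.load('s0.npz')
P=pts(z['e'],imaging.camera_params('side'));h=cv2.cvtColor(z['b'],cv2.COLOR_RGB2HSV)
m=(h[...,0]>19)&(h[...,0]<34)&(h[...,1]>130);r=np.zeros_like(m);r[250:275,230:260]=1
S=w2s(P[m&r]);print(len(S),np.median(S,0))
P=pts(z['d'],imaging.camera_params('scene'));h=cv2.cvtColor(z['a'],cv2.COLOR_RGB2HSV)
m=(h[...,0]>19)&(h[...,0]<34)&(h[...,1]>130);r=np.zeros_like(m);r[250:275,425:445]=1
S=w2s(P[m&r]);print(len(S),np.median(S,0))
"
```

```text
34 [ 42.94129274 114.76392628 126.46721073]
1 [ 39.05625366 107.00667275 125.36988225]
```

Emit:
move_arm(
  moves=[0, -1, 0.3, -0.2, 0, 0, 0, 0, -2, 0.3, -0.2, 0, 0, 0, 0, -2.6, 0.3, -0.2, 0, 0, 0, 0, -3, 0.3, -0.2, 0, 0, 0, 0, -3.4, 0.3, -0.2, 0, 0, 0, 0, -3.8, 0.3, -0.2, 0, 0, 0, 0, -4.2, 0.3, -0.2, 0, 0, 0, 0, -4.6, 0.3, -0.2, 0, 0, 0, 0, -5, 0.3, -0.2, 0, 0, 0, 0, -5.4, 0.3, -0.2, 0, 0, 0, 0, -5.8, 0.3, -0.2, 0, 0, 0, 0, -6.2, 0.3, -0.2, 0, 0, 0],
)

```text
t: 3.03
ee_pos: [0.5765, 0.2045, 0.1076]
tool_rot: [0.705, -0.701, -0.084, 0.061]
force: [15.3, 1.4, 29.6]
gripper_width: -0.002
```

```bash
python3 -c "
from h import *
go(-10,115,100)
a,d,p=cap('side','x.png');h=cv2.cvtColor(a,cv2.COLOR_RGB2HSV);P=pts(d,p)
m=(h[...,0]>19)&(h[...,0]<34)&(h[...,1]>130);r=np.zeros_like(m);r[200:300,225:310]=1
S=w2s(P[m&r]);S=S[(S[:,2]>110)];print(len(S),np.median(S,0))"
```

```text
shift cm [-4.54  0.61 -0.02] rotvec [-0.002  0.     0.033] at stand [ 35.2 115.2 107.6] F [15.25 -1.76 29.6 ] t 3.0333 tool axes in stand [[1.0, 0.03, -0.0], [0.0, 0.0, 1.0], [0.03, -1.0, 0.0]]
28 [ 13.01783131 115.99382035 144.11127248]
```

```bash
python3 -c "
from h import *
a=cv2.imread('pics/x.png');b,e,q=cap('scene');b=b[:,:,::-1]
c=np.hstack([cv2.resize(a[180:340,210:350],(394,450)),cv2.resize(b[190:330,370:490],(386,450))])
cv2.imwrite('pics/e.png',c)"
```

```text
(no output)
```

View pics/e.png

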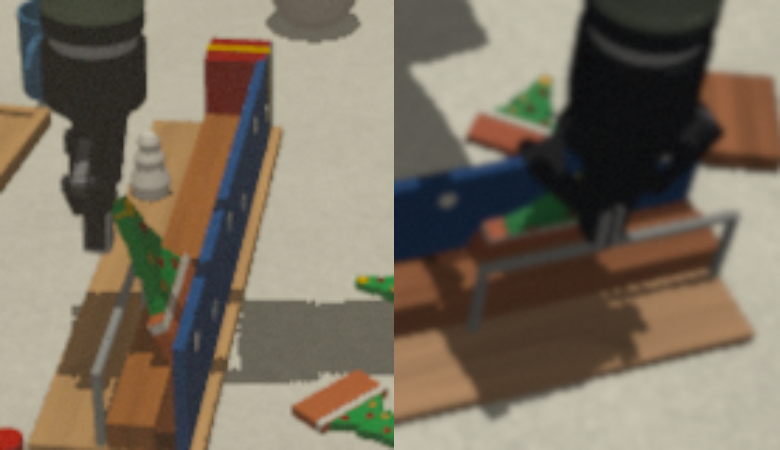

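Something above the fingertip (the knuckle, over the tree tip) is pressing on the tree: the force is upward, 30 N. I'll back off a little and raise the tool so only the slim fingertip bears on it.

Emit:
move_arm(
  moves=[0, 1.0, -0.8, 0, 0, 0, 0, 0, 1.0, -1.8, 0, 0, 0, 0, 0, 1.0, -2.6, 0, 0, 0, 0, 0, 1.0, -2.6, 0, 0, 0, 0, 0, 1.0, -2.6, 0, 0, 0, 0],
)

```text
t: 3.55
ee_pos: [0.5735, 0.2032, 0.1242]
tool_rot: [-0.703, 0.703, 0.072, -0.072]
force: [0.1, 0.3, 0.6]
gripper_width: -0.001
```

```bash
cat > c.py <<'E'
from h import *
import sys
go(*map(float,sys.argv[1:4]))
a,d,p=cap('side','x.png');h=cv2.cvtColor(a,cv2.COLOR_RGB2HSV);P=pts(d,p)
r=np.zeros(a.shape[:2],bool);r[160:345,225:325]=1
S=w2s(P[r&(h[...,0]>19)&(h[...,0]<34)&(h[...,1]>130)]);S=S[(S[:,2]>105)&(abs(S[:,0])<60)];print('tip',len(S),np.median(S,0) if len(S) else '')
S=w2s(P[r&(h[...,0]>40)&(h[...,0]<90)&(h[...,1]>100)]);S=S[(S[:,2]>50)&(abs(S[:,0])<60)];print('green',len(S),np.percentile(S,[2,50,98],axis=0).round(0).tolist() if len(S) else '')
E
python3 c.py -10 115 125
```

```text
shift cm [-4.19 -0.08  0.05] rotvec [-0.    -0.    -0.001] at stand [ 31.9 114.5 124.2] F [0.15 0.28 0.63] t 3.55 tool axes in stand [[1.0, -0.0, 0.0], [-0.0, 0.0, 1.0], [-0.0, -1.0, 0.0]]
tip 51 [  5.16477111 107.89513958 111.37232788]
green 352 [[-19.0, 93.0, 79.0], [-6.0, 125.0, 108.0], [18.0, 149.0, 152.0]]
```

Emit:
move_arm(
  moves=[0, -0.4, 0, 0, 0, 0, 0, 0, -0.8, 0, 0, 0, 0, 0, 0, -1.2, 0, 0, 0, 0, 0, 0, -1.5, 0, 0, 0, 0, 0, 0, -1.8, 0, 0, 0, 0, 0],
)

```text
t: 4.02
ee_pos: [0.5558, 0.1995, 0.1241]
tool_rot: [-0.703, 0.703, 0.072, -0.072]
force: [-0.4, -0.3, 0.3]
gripper_width: 0.001
```

```bash
python3 c.py -10 115 125
```

```text
shift cm [-2.38 -0.09  0.05] rotvec [-0.    -0.    -0.001] at stand [ 13.8 114.5 124.1] F [-0.44 -0.19  0.33] t 4.0167 tool axes in stand [[1.0, -0.0, 0.0], [-0.0, 0.0, 1.0], [-0.0, -1.0, 0.0]]
tip 53 [  -9.7544278  -257.32850672  107.65873538]
green 317 [[-26.0, 94.0, 81.0], [-16.0, 126.0, 112.0], [0.0, 149.0, 157.0]]
```

Emit:
move_arm(
  moves=[0, -0.4, 0, 0, 0, 0, 0, 0, -0.8, 0, 0, 0, 0, 0, 0, -1.2, 0, 0, 0, 0, 0, 0, -1.6, 0, 0, 0, 0, 0, 0, -2.0, 0, 0, 0, 0, 0, 0, -2.4, 0, 0, 0, 0, 0, 0, -2.6, 0, 0, 0, 0, 0, 0, -2.6, 0, 0, 0, 0, 0],
)

```text
t: 4.73
ee_pos: [0.5305, 0.1943, 0.1244]
tool_rot: [0.703, -0.703, -0.072, 0.072]
force: [-0.9, -0.1, -0.3]
gripper_width: 0.0
```

```bash
python3 c.py -17 115 125
```

```text
shift cm [-0.5  -0.06  0.05] rotvec [-0. -0. -0.] at stand [-12.  114.5 124.4] F [-0.93  0.1  -0.3 ] t 4.7333 tool axes in stand [[1.0, -0.0, 0.0], [-0.0, 0.0, 1.0], [-0.0, -1.0, 0.0]]
tip 59 [ -27.49264985 -257.22778795  107.9799637 ]
green 214 [[-39.0, 105.0, 83.0], [-34.0, 128.0, 121.0], [-28.0, 149.0, 161.0]]
```

Emit:
move_arm(
  moves=[0, -0.2, 0, 0, 0, 0, 0, 0, -0.4, 0, 0, 0, 0, 0, 0, -0.6, 0, 0, 0, 0, 0, 0, -0.6, 0, 0, 0, 0, 0],
)

```text
t: 5.12
ee_pos: [0.5248, 0.1931, 0.1243]
tool_rot: [0.703, -0.703, -0.072, 0.072]
force: [-0.0, 0.6, -0.3]
gripper_width: -0.0
```

```bash
python3 c.py -17 115 125; python3 -c "
import cv2,numpy as np
from h import *
a=cv2.imread('pics/x.png');b,e,q=cap('scene');b=b[:,:,::-1]
c=np.hstack([cv2.resize(a[160:340,210:350],(350,450)),cv2.resize(b[190:330,370:490],(386,450))])
cv2.imwrite('pics/f.png',c)"
```

```text
shift cm [ 0.08 -0.07  0.05] rotvec [-0. -0. -0.] at stand [-17.8 114.5 124.3] F [ 0.09  0.62 -0.26] t 5.1167 tool axes in stand [[1.0, -0.0, 0.0], [-0.0, 0.0, 1.0], [-0.0, -1.0, 0.0]]
tip 44 [ -27.36691616 -259.0411468   107.54187149]
green 213 [[-39.0, 107.0, 83.0], [-34.0, 128.0, 122.0], [-28.0, 149.0, 161.0]]
```

View pics/f.png

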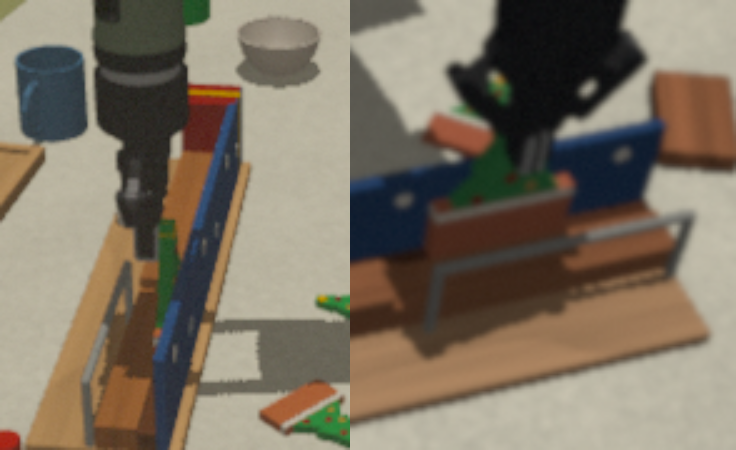

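Upright against the backboard. Now back off, lift, and measure the planter's +y end.

Emit:
move_arm(
  moves=[0, 1, 0, 0, 0, 0, 0, 0, 2.5, 0, 0, 0, 0, 0, 0, 4, -2, 0, 0, 0, 0, 0, 4, -5, 2, 0, 0, 0, 0, 4, -6, 5, 0, 0, 0, 0, 2, -6, 9, 0, 0, 0, 0, 2, -6, 9, 0, 0, 0],
)

```text
t: 5.8
ee_pos: [0.5247, 0.2902, 0.1853]
tool_rot: [0.705, -0.702, -0.073, 0.073]
force: [0.3, -0.1, 0.1]
gripper_width: -0.002
```

```bash
cat > e.py <<'E'
from h import *
def planter():
    b,d,p=cap('scene','y.png');h=cv2.cvtColor(b,cv2.COLOR_RGB2HSV).astype(int);S=w2s(pts(d,p))
    g=(h[...,0]>40)&(h[...,0]<90)&(h[...,1]>90)&(S[...,0]>-60)&(S[...,0]<0)&(S[...,2]>50)&(d>0)
    G=S[g]; print('green',len(G),np.percentile(G,[2,50,98],axis=0).round(0).tolist())
    t=((h[...,0]<14)|(h[...,0]>172))&(h[...,1]>90)&(abs(S[...,0]+32)<9)&(S[...,2]>50)&(d>0)&(S[...,1]>-235)
    T=S[t]; print('terra',len(T),np.percentile(T,[1,5,50,95,99],axis=0).round(0).tolist())
planter()
E
python3 e.py; python3 c.py -26 190 130
```

```text
green 457 [[-42.0, 79.0, 81.0], [-30.0, 106.0, 107.0], [-28.0, 146.0, 159.0]]
terra 260 [[-41.0, 63.0, 50.0], [-38.0, 65.0, 51.0], [-30.0, 108.0, 60.0], [-28.0, 160.0, 79.0], [-27.0, 163.0, 101.0]]
shift cm [-2.82  5.47 -1.76] rotvec [-0.001  0.004  0.   ] at stand [  2.1 207.7 184.7] F [ 0.36  0.43 -0.57] t 5.85 tool axes in stand [[1.0, 0.0, -0.0], [0.0, 0.0, 1.0], [0.0, -1.0, 0.0]]
tip 61 [ -27.2703728  -255.47405996  109.15419275]
green 208 [[-39.0, 106.0, 84.0], [-34.0, 128.0, 122.0], [-28.0, 150.0, 160.0]]
```

Emit:
move_arm(
  moves=[0, -2.5, 0, -1.5, 0, 0.004, 0, 0, -2.5, 4, -1.5, 0, 0.004, 0, 0, -2.5, 8, -1.5, 0, 0.004, 0, 0, -2.5, 11, -1.5, 0, 0.004, 0, 0, -2.5, 12.5, -1.5, 0, 0.004, 0, 0, -2.5, 13, -1.5, 0, 0.004, 0, 0, -2.5, 13, -1.5, 0, 0.004, 0],
)

```text
t: 6.48
ee_pos: [0.5052, 0.2644, 0.0528]
tool_rot: [-0.703, 0.704, 0.069, -0.071]
force: [0.6, 0.1, 1.0]
gripper_width: 0.003
```

```bash
python3 c.py -23 178 54; python3 -c "
import cv2,numpy as np
from h import *
a=cv2.imread('pics/x.png');b,e,q=cap('scene');b=b[:,:,::-1]
c=np.hstack([cv2.resize(a[180:350,200:340],(370,450)),cv2.resize(b[190:330,370:490],(386,450))])
cv2.imwrite('pics/g.png',c)"
```

```text
shift cm [-0.04 -0.12 -1.03] rotvec [ 0.001 -0.005 -0.003] at stand [-22.6 188.3  52.8] F [ 0.6 -0.   1. ] t 6.4833 tool axes in stand [[1.0, -0.0, 0.01], [-0.01, -0.0, 1.0], [-0.0, -1.0, -0.0]]
tip 29 [ -18.47606263 -261.09852319  106.11446015]
green 92 [[-39.0, 105.0, 83.0], [-36.0, 133.0, 113.0], [-29.0, 148.0, 130.0]]
```

View pics/g.png

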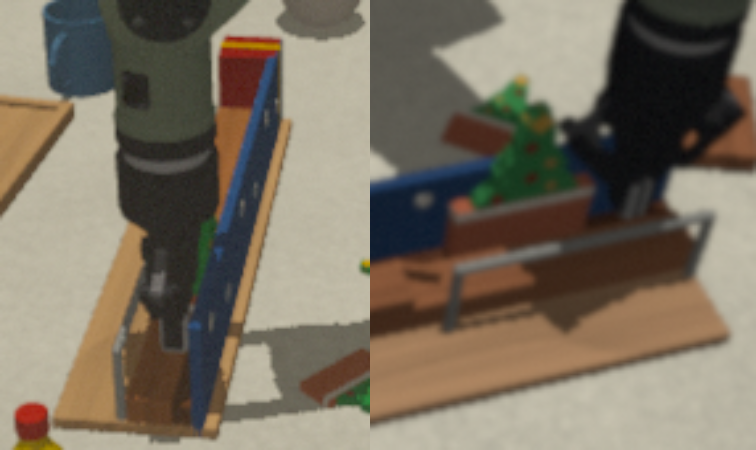

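The knuckle flares toward the tree and might touch it before the fingertip reaches the planter. I'll tilt the tool 0.35 rad about its x so the fingertip leads.

Emit:
move_arm(
  moves=[0, 0, 0, 0, -0.1, 0, 0, 0, 0, 0, 0, -0.2, 0, 0, 0, 0, 0, 0, -0.3, 0, 0, 0, 0, 0, 0, -0.35, 0, 0, 0, 0, 0, 0, -0.35, 0, 0, 0, 0, 0, 0, -0.35, 0, 0],
)

```text
t: 7.08
ee_pos: [0.5056, 0.2667, 0.0553]
tool_rot: [-0.571, 0.815, 0.083, -0.057]
force: [0.2, -0.7, -0.2]
gripper_width: 0.001
```

```bash
python3 c.py -23 178 53
```

```text
shift cm [-0.13  0.64 -1.09] rotvec [ 0.348 -0.003  0.001] at stand [-21.7 190.4  55.3] F [ 0.06 -0.69 -0.22] t 7.0833 tool axes in stand [[1.0, 0.0, 0.0], [-0.0, -0.34, 0.94], [0.0, -0.94, -0.34]]
tip 9 [-38.68260495 115.76621417 147.26866583]
green 92 [[-39.0, 100.0, 82.0], [-36.0, 132.0, 110.0], [-27.0, 156.0, 161.0]]
```

Emit:
move_arm(
  moves=[0, -0.1, 0.29, -0.32, 0, 0, 0, 0, -0.1, 0.42, -0.7, 0, 0, 0, 0, -0.1, 0.56, -1.08, 0, 0, 0, 0, -0.1, 0.69, -1.45, 0, 0, 0, 0, -0.1, 0.83, -1.83, 0, 0, 0, 0, -0.1, 0.97, -2.2, 0, 0, 0, 0, -0.1, 1.1, -2.58, 0, 0, 0, 0, -0.1, 1.24, -2.96, 0, 0, 0, 0, -0.1, 1.37, -3.33, 0, 0, 0, 0, -0.1, 1.51, -3.71, 0, 0, 0],
)

```text
t: 7.97
ee_pos: [0.5122, 0.2259, 0.0529]
tool_rot: [-0.57, 0.815, 0.082, -0.057]
force: [0.1, 1.2, 0.4]
gripper_width: 0.001
```

```bash
python3 e.py; python3 c.py -23 100 53
```

```text
green 459 [[-42.0, 57.0, 81.0], [-30.0, 84.0, 109.0], [-28.0, 120.0, 159.0]]
terra 254 [[-40.0, 40.0, 50.0], [-39.0, 41.0, 51.0], [-30.0, 86.0, 60.0], [-28.0, 137.0, 80.0], [-27.0, 141.0, 125.0]]
shift cm [ 0.1   1.65 -4.55] rotvec [ 0.351 -0.004 -0.001] at stand [-23.8 148.4  52.9] F [-1.01 -0.11  0.66] t 8.0167 tool axes in stand [[1.0, -0.0, 0.0], [-0.0, -0.34, 0.94], [-0.0, -0.94, -0.34]]
tip 0 
green 33 [[-45.0, 109.0, 81.0], [-34.0, 117.0, 95.0], [-29.0, 176.0, 141.0]]
```

Emit:
move_arm(
  moves=[0, 0, 0.17, -0.47, 0, 0, 0, 0, 0, 0.34, -0.94, 0, 0, 0, 0, 0, 0.51, -1.41, 0, 0, 0, 0, 0, 0.68, -1.88, 0, 0, 0, 0, 0, 0.85, -2.35, 0, 0, 0, 0, 0, 1.02, -2.82, 0, 0, 0, 0, 0, 1.19, -3.29, 0, 0, 0, 0, 0, 1.36, -3.76, 0, 0, 0, 0, 0, 1.53, -4.23, 0, 0, 0, 0, 0, 1.7, -4.7, 0, 0, 0, 0, 0, 1.87, -5.17, 0, 0, 0, 0, 0, 2.04, -5.64, 0, 0, 0],
)

```text
t: 9.07
ee_pos: [0.5241, 0.1669, 0.0531]
tool_rot: [-0.57, 0.815, 0.082, -0.057]
force: [-0.1, 0.5, -0.8]
gripper_width: -0.003
```

```bash
python3 e.py; python3 c.py -23 50 54
```

```text
green 475 [[-42.0, -4.0, 81.0], [-30.0, 26.0, 107.0], [-28.0, 64.0, 160.0]]
terra 263 [[-40.0, -20.0, 50.0], [-38.0, -18.0, 51.0], [-30.0, 26.0, 61.0], [-28.0, 76.0, 81.0], [-27.0, 79.0, 152.0]]
shift cm [ 0.13  1.23 -3.61] rotvec [ 0.351 -0.005 -0.001] at stand [-24.1  88.1  53.1] F [-0.31 -0.97  0.87] t 9.1167 tool axes in stand [[1.0, -0.0, 0.0], [-0.0, -0.34, 0.94], [-0.0, -0.94, -0.34]]
tip 11 [ -37.25489028 -260.03364063  106.17905421]
green 32 [[-43.0, 46.0, 82.0], [-34.0, 54.0, 98.0], [-31.0, 107.0, 131.0]]
```

Emit:
move_arm(
  moves=[0, 0, 0.04, -0.42, 0, 0, 0, 0, 0, 0.17, -0.8, 0, 0, 0, 0, 0, 0.31, -1.18, 0, 0, 0, 0, 0, 0.44, -1.55, 0, 0, 0, 0, 0, 0.58, -1.93, 0, 0, 0, 0, 0, 0.72, -2.3, 0, 0, 0, 0, 0, 0.85, -2.68, 0, 0, 0, 0, 0, 0.99, -3.06, 0, 0, 0, 0, 0, 1.12, -3.43, 0, 0, 0, 0, 0, 1.26, -3.81, 0, 0, 0, 0, 0, 1.4, -4.18, 0, 0, 0, 0, 0, 1.53, -4.56, 0, 0, 0],
)

```text
t: 10.17
ee_pos: [0.5336, 0.1198, 0.0543]
tool_rot: [-0.57, 0.815, 0.082, -0.057]
force: [-0.4, 1.0, 1.2]
gripper_width: -0.003
```

```bash
python3 e.py; python3 c.py -23 10 54
```

```text
green 454 [[-42.0, -56.0, 76.0], [-30.0, -31.0, 102.0], [-27.0, 10.0, 157.0]]
terra 262 [[-40.0, -69.0, 50.0], [-37.0, -65.0, 51.0], [-30.0, -5.0, 61.0], [-28.0, 30.0, 85.0], [-27.0, 32.0, 109.0]]
shift cm [ 0.15  1.07 -2.83] rotvec [ 0.351 -0.004 -0.001] at stand [-24.3  40.3  54.3] F [ 0.17 -0.12 -0.71] t 10.2167 tool axes in stand [[1.0, -0.0, 0.0], [-0.0, -0.34, 0.94], [-0.0, -0.94, -0.34]]
tip 21 [ -27.62782028 -260.64141318  106.03609998]
green 30 [[-45.0, -48.0, 91.0], [-35.0, -5.0, 99.0], [-31.0, 51.0, 162.0]]
```

Leading end is dipping (tip tilted to -y). Continue slowly.

Emit:
move_arm(
  moves=[0, 0, 0.1, -0.28, 0, 0, 0, 0, 0, 0.2, -0.56, 0, 0, 0, 0, 0, 0.31, -0.85, 0, 0, 0, 0, 0, 0.41, -1.13, 0, 0, 0, 0, 0, 0.51, -1.41, 0, 0, 0, 0, 0, 0.61, -1.69, 0, 0, 0, 0, 0, 0.71, -1.97, 0, 0, 0, 0, 0, 0.82, -2.26, 0, 0, 0, 0, 0, 0.92, -2.54, 0, 0, 0, 0, 0, 1.02, -2.82, 0, 0, 0],
)

```text
t: 11.1
ee_pos: [0.5395, 0.0906, 0.0543]
tool_rot: [-0.57, 0.815, 0.082, -0.057]
force: [0.4, 0.7, 0.7]
gripper_width: 0.001
```

```bash
python3 e.py; python3 c.py -23 10 54
```

```text
green 474 [[-43.0, -84.0, 69.0], [-30.0, -60.0, 98.0], [-28.0, -19.0, 152.0]]
terra 187 [[-40.0, -98.0, 50.0], [-38.0, -94.0, 51.0], [-30.0, -30.0, 59.0], [-28.0, 1.0, 81.0], [-26.0, 3.0, 122.0]]
shift cm [ 0.13  0.06 -0.05] rotvec [ 0.35  -0.004 -0.001] at stand [-24.3  10.6  54.4] F [ 0.27 -1.24 -0.15] t 11.15 tool axes in stand [[1.0, -0.0, 0.0], [-0.0, -0.34, 0.94], [-0.0, -0.94, -0.34]]
tip 19 [ -23.93355568 -262.15865782  106.98311083]
green 32 [[-51.0, -42.0, 85.0], [-35.0, -30.0, 99.0], [-31.0, 76.0, 170.0]]
```

Emit:
move_arm(
  moves=[0, 0, 0.1, -0.28, 0, 0, 0, 0, 0, 0.2, -0.56, 0, 0, 0, 0, 0, 0.31, -0.85, 0, 0, 0, 0, 0, 0.41, -1.13, 0, 0, 0, 0, 0, 0.51, -1.41, 0, 0, 0, 0, 0, 0.61, -1.69, 0, 0, 0],
)

```text
t: 11.7
ee_pos: [0.5431, 0.073, 0.0544]
tool_rot: [-0.57, 0.815, 0.082, -0.057]
force: [0.5, 1.5, -0.8]
gripper_width: 0.005
```

```bash
python3 e.py; python3 c.py -23 -20 54
```

```text
green 461 [[-42.0, -101.0, 69.0], [-30.0, -75.0, 98.0], [-28.0, -38.0, 150.0]]
terra 170 [[-40.0, -115.0, 50.0], [-38.0, -112.0, 51.0], [-29.0, -49.0, 57.0], [-27.0, -18.0, 77.0], [-26.0, -15.0, 117.0]]
shift cm [ 0.14  0.48 -1.18] rotvec [ 0.35  -0.004 -0.001] at stand [-24.4  -7.3  54.5] F [-0.68  0.28 -0.99] t 11.75 tool axes in stand [[1.0, -0.0, 0.0], [-0.0, -0.34, 0.94], [-0.0, -0.94, -0.34]]
tip 24 [ -30.51905634 -263.5780313   106.47818501]
green 31 [[-44.0, -56.0, 84.0], [-35.0, -48.0, 102.0], [-31.0, 20.0, 134.0]]
```

Emit:
move_arm(
  moves=[0, 0, 0.1, -0.28, 0, 0, 0, 0, 0, 0.2, -0.56, 0, 0, 0, 0, 0, 0.27, -0.75, 0, 0, 0, 0, 0, 0.34, -0.94, 0, 0, 0, 0, 0, 0.34, -0.94, 0, 0, 0],
)

```text
t: 12.22
ee_pos: [0.5456, 0.0655, 0.0546]
tool_rot: [-0.572, 0.814, 0.082, -0.056]
force: [-2.0, 7.8, 2.4]
gripper_width: 0.002
```

```bash
python3 e.py; python3 c.py -23 -20 54
```

```text
green 488 [[-42.0, -104.0, 66.0], [-29.0, -75.0, 93.0], [-26.0, -37.0, 145.0]]
terra 80 [[-41.0, -120.0, 50.0], [-40.0, -118.0, 50.0], [-30.0, -75.0, 62.0], [-26.0, -23.0, 81.0], [-25.0, -22.0, 116.0]]
shift cm [ 0.04  0.24 -0.48] rotvec [ 0.346 -0.006  0.002] at stand [-23.4 -14.7  54.6] F [-0.92  8.61  1.76] t 12.2667 tool axes in stand [[1.0, 0.0, 0.01], [-0.01, -0.34, 0.94], [0.0, -0.94, -0.34]]
tip 17 [ -35.05934163 -262.21231379  106.63378746]
green 38 [[-38.0, -79.0, 75.0], [-34.0, -51.0, 101.0], [-29.0, -37.0, 111.0]]
```

Tree top is at z 145 and the push force rose to 8.6 N, so it has dropped in and hit the end wall. Back off.

Emit:
move_arm(
  moves=[0, 0, -0.34, 0.94, 0, 0, 0, 0, 0, -1, 2.8, 0, 0, 0, 0, 0, -3, 5, 0, 0, 0, 0, 0, -6, 7, 0, 0, 0, 0, 0, -9, 9, 0, 0, 0, 0, 0, -9, 9, 0, 0, 0, 0, 0, -9, 9, 0, 0, 0],
)

```text
t: 12.9
ee_pos: [0.5225, 0.1782, 0.1092]
tool_rot: [-0.57, 0.815, 0.084, -0.057]
force: [-0.4, -0.7, -0.0]
gripper_width: -0.001
```

```bash
python3 e.py; python3 c.py -23 -20 54; python3 -c "
import cv2,numpy as np
a=cv2.imread('pics/x.png');b=cv2.imread('pics/y.png')
c=np.hstack([cv2.resize(a[160:350,200:360],(380,450)),cv2.resize(b[200:350,230:390],(420,394)).copy() if 0 else cv2.resize(b[200:370,230:390],(420,450))])
cv2.imwrite('pics/i.png',c)"
```

```text
green 495 [[-42.0, -104.0, 65.0], [-29.0, -73.0, 93.0], [-26.0, -34.0, 145.0]]
terra 91 [[-41.0, -120.0, 50.0], [-39.0, -119.0, 51.0], [-29.0, -71.0, 62.0], [-26.0, 37.0, 125.0], [-25.0, 97.0, 138.0]]
shift cm [ 0.15  9.18 -9.33] rotvec [ 0.351 -0.003 -0.001] at stand [-24.1  99.1 108.2] F [-0.43  0.01 -0.7 ] t 12.95 tool axes in stand [[1.0, -0.0, 0.0], [-0.0, -0.34, 0.94], [-0.0, -0.94, -0.34]]
tip 44 [ -29.24140545 -258.22956351  106.84132623]
green 149 [[-38.0, -87.0, 68.0], [-32.0, -56.0, 110.0], [-26.0, -35.0, 147.0]]
```

View pics/i.png

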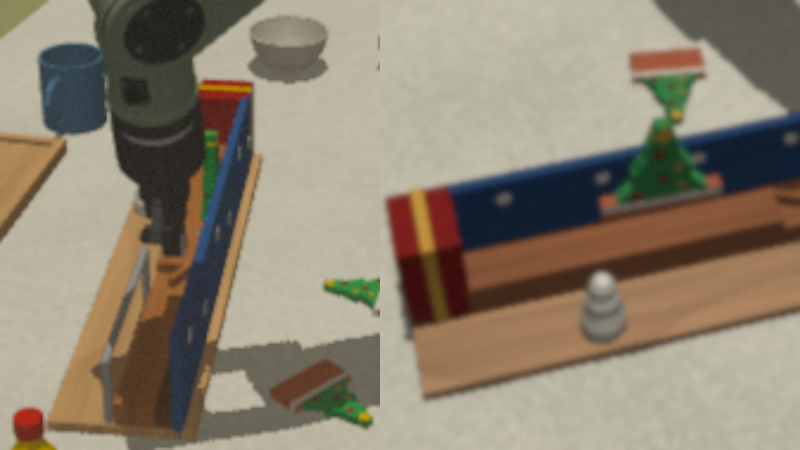

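```bash
python3 -c "
from h import *
b,d,p=cap('scene');h=cv2.cvtColor(b,cv2.COLOR_RGB2HSV);S=w2s(pts(d,p))
G=S[(h[...,0]>40)&(h[...,0]<90)&(h[...,1]>90)&(S[...,0]>-36)&(S[...,0]<-15)&(S[...,2]>60)&(S[...,1]>-125)&(S[...,1]<-20)]
print('dx/dz',np.polyfit(G[:,2],G[:,0],1),[np.median(G[(G[:,2]>a)&(G[:,2]<a+20),1]).round(1) for a in(65,85,105,125)])
print(monitor.get_state()['force'])
finish_job()"
```

```text
dx/dz [-1.27356674e-02 -2.80922077e+01] [np.float64(-72.7), np.float64(-73.4), np.float64(-69.3), np.float64(-73.5)]
[ 0.40504617 -0.55567213 -1.37281312]
the job is handed in; nothing more can be done
```

The tree is standing upright in the slot and fully down, and I've handed the job in. I stood it up by its back with closed fingers, then pushed it by the planter end along the channel until it dropped in.

**Last checks:**
- **Position:** the tree's top is at z of about 145 mm, which puts its foot at about z 15. The push force rose to 8.6 N as it met the slot's end wall. Its centre is at y of about -72.
- **Upright and at rest:** the lean through its thickness measured about 0.01 rad. It showed no movement between the last looks.
- **Robot clear:** the arm was backed off with nothing in contact and about 1 N of residual force reading.
- **Surroundings:** the arm never went near the other things. The snowman and glue bottle looked unmoved in the pictures I took. I didn't measure any bystander afterwards.

**One mishap:** the first attempt to stand it up pressed on the tree with about 33 N, probably the gripper's knuckle on its tip. I backed off and raised the tool, and the rest of the lift showed only about 1 N.

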